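Crank up the slide well and hold the green holder to the inspection camera

TASK

Turn the red-knobbed hand crank of the white slide well clockwise all the way to its stop, so that the slide holders rise fully out of the dark; then draw out the green-topped holder and hold it up, upright and still, with its flat face square to the inspection camera's lens and its middle on the lens axis, straight above the orange ball on the focus rod. Finish while still holding it there in the air, with nothing else touching the holder; the other two holders stay in the well, the crank stays at its stop, and the camera and the other things on the bench are left alone.

Things in the scene. Friction and masses are not known exactly. Their poses are not given: they have to be found in the camera images.
- lift: White slide well, a fixed box 110 (its x) x 280 (its y) x 115 mm high with a blue foot band. Origin on the bench under the middle of its slot; the body spans y from -195 to +85 mm. The slot in its top is 21 mm (x) x 144 mm (y), centred on the origin. Three slide holders stand in it in a row along y, at y = -44, 0 and +44 mm, in any colour order; at the start their tops are below or about level with the housing's top and cannot be gripped. The crank is at the -y end.
- crank_axis (a point): Point on the top of the well (115 mm above the bench) on the crank's vertical axis, at x = 0, y = -135 mm of the well.
- crank (a joint): Crank angle in rad, growing clockwise seen from above; 0 = holders fully down, stop at 12.57 (two full turns) = holders fully up, 70 mm higher (5.57 mm per rad, in proportion). It starts between 0 and 1. At 0 the arm points along the well's -x, at angle a it is turned clockwise by a. It stays where it is left (about 2 N at the knob to turn it).
- crank_grip (a point): Grip point on the axis of the crank's red upright knob, 40 mm from the crank axis: a cylinder 22 mm in diameter and 40 mm tall that spins freely on its pin, its foot 20 mm and its top 60 mm above the well's top (this point: 44 mm above it, 159 mm above the bench). The steel crank arm lies just under it.
- carriage_floor (a point): Middle of the floor of the well's moving tray on which the holders stand, 15 mm above the bench when down and 85 mm when fully up. The tray holds each holder loosely in a pocket 30 mm deep; a holder lifts straight up and out.
- green: Same holder as green_centre, origin at the middle of its foot: the slide holder with the green top.
- green_centre (a point): Centre of the green-topped slide holder, a rigid plate 8 mm thick (its x, normal to its flat faces) x 32 mm wide (its y) x 90 mm tall (its z, upright), 35 to 70 g: grey frame with a glass window, its top 24 mm coloured green. Centre is half-way up, 45 mm below its top. Fully raised, its top is 175 mm above the bench and 60 mm of it stands above the well.
- blue_centre (a point): Centre of a like holder with a blue top; it stays in the well.
- yellow_centre (a point): Centre of a like holder with a yellow top; it stays in the well.
- camera: Inspection camera fixed on a dark foot 130 x 120 mm, with white camera body 58 mm square (top at 219 mm) on a post. Origin on the bench under it; lens looks along its -x, lens axis level, 190 mm above the bench, lens front 60 mm before the origin. A thin steel focus rod, 6 mm, runs forward under the lens at 105 mm height and ends in an orange ball 16 mm in diameter.
- focus (a point): Focus point of the camera: on the lens axis, 120 mm in front of the lens, 190 mm above the bench and 85 mm straight above the centre of the orange ball. Its x axis lies along the lens axis, z is up. The holder's centre is to be here, its faces normal to x (either face).
- cup_centre (a point): Middle of a pink plastic cup, 76 mm in diameter, 100 mm tall; leave alone.
- pipette: White pipette lying on the bench, 260 mm long along its x, 30 mm across; origin under its middle; leave alone.
- slide_box: Closed blue and white slide box, 88 x 113 x 41 mm; origin under its middle; leave alone.
- mouse: Black computer mouse, 100 x 58 x 32 mm, on a blue mat; origin under its middle; leave alone.

How it is judged:
On the way, in this order (a step that is already met when the one before it is completed fails the run):
1. the crank is at its stop (within 0.35 rad), holders fully up (value of joint crank above 12.2 rad), for 0.2 s.
2. the green holder is drawn clear of the well (z of green_centre in the frame of carriage_floor above 0.09 m), for 0.1 s.
At the end, for the whole second after the job is handed in: Fingers hold the green holder, centre within 20 mm of the focus point, square to the lens axis and upright within 0.17 rad, still, clear of well and camera; crank above 12.0 rad; blue and yellow on the tray; cup, pipette, slide box, mouse within 40 mm of their starts (distance between green_centre and focus below 0.02 m and angle between the x axis of green and the x axis of camera, either way round below 0.17 rad and angle between green's own z axis and vertical below 0.17 rad and contact force between green and the fingers above 1 N and contact force between green and lift below 0.1 N and contact force between green and camera below 0.1 N and linear speed of green below 0.02 m/s and angular speed of green below 0.2 rad/s and value of joint crank above 12 rad and z of blue_centre in the frame of carriage_floor between 0.035 and 0.055 m and z of yellow_centre in the frame of carriage_floor between 0.035 and 0.055 m and distance of each of cup_centre, pipette, slide_box, mouse from where it was at the start of the episode below 0.04 m); the arm keeps its last pose, push and grip.
It fails at once if the blue or yellow holder is pulled up out of its pocket (by more than 20 mm) (z of any of blue_centre, yellow_centre in the frame of carriage_floor above 0.065 m).
It fails at once if the cup, pipette, slide box or mouse is pushed by more than 40 mm (distance of any of cup_centre, pipette, slide_box, mouse from where it was at the start of the episode above 0.04 m).
It fails at once if the camera or its rod is knocked (more than 5 N) (contact force between camera and anything else above 5 N).
It also fails if it takes over 61 s, if anything falls off the work surface, if the arm or the gripper's body presses on something with over 40 N, if the wrist force passes 120 N, or if a joint passes its speed limit or range.

ROBOT

A 6-joint arm with a two-finger parallel gripper is mounted at the origin on the work surface. World frame = base frame: x ahead of the robot, y to its left, z up, the work surface at z = 0. Lengths are in m, angles in rad, forces in N, time in s.
With the tool pointing down it reaches from about 0.3 to 0.825 m from the base axis. Payload 5.4 kg.
Tool frame: the origin (TCP) lies midway between the tips of the shut fingers; the grasp point (between the pads) lies env.hold_point_z behind it (env.hold_point_z is the distance from the TCP to the grasp point, in m); z points along the fingers, y is the direction in which the jaws open and shut (so a half turn about z gives the same grasp; the last joint's range is limited). The gripper opens to 92 mm and grips with 3 to 60 N. Pads are 20 mm wide; open, the fingers measure 128 mm over their backs; the gripper's body (75 mm by 189 mm) begins 69 mm behind the grasp point.
Start: joints at [-1.531, 0.158, 1.597, -0, 1.386, -0.21], TCP at [0.142, -0.557, 0.192] pointing down, gripper open.
Joint ranges: [-2.91, 2.91], [-0.94, 2.29], [0.18, 2.7], [-1.29, 4.43], [0.17, 2.64], [-3, 3]. Speed limits (rad/s): [2.57, 2.57, 3.14, 3.14, 3.14, 3.14].

INTERFACE

Orientations are given as a rotation vector (axis times angle).
In Python, from workcell import env gives the robot as it stands.
- The arm moves only by the tool drive_tool, never from a script. Its argument "targets" is text: rows parted by semicolons, each of 7 numbers parted by spaces: the turn, a rotation vector about the tool's x, y, z in rad, then the shift along the tool's x, y, z in m, then the closure, from -1 (fully open) to 1 (shut). In form: ax ay az tx ty tz grip; .... A call has 1 to 8 rows; each row is the pose to reach, as a shift and turn from the pose commanded when the call began, along the tool's axes at that moment; what a row does not reach only later rows make up. A row lasts 1/8 s, in which the tool goes at most 62.5 mm and 10.7 degrees, less where a joint would pass 70% of its speed; a pose out of reach is approached as far as the arm can. A call with a gripper value outside its range is refused whole. The fingers move at their own pace and stop on an object; the grip force is fixed at half the most. Time passes only in rows, so rows that repeat a pose let the fingers close. It gives the time, the measured TCP pose, the force and the opening at its end, in the units of the state.
- env.observe(): the state, without advancing time (a new reading comes with each control period).
- env.snapshot(name): name is "side" or "top"; returns (picture, depth): 480x640x3 uint8, blue, green, red; 480x640 float32, m along the optical axis (not along the pixel's ray), 0 where there is no reading.
- env.calibration(name): a dict with "intrinsics" (3x3 intrinsics, pixels), "world_to_cam" (4x4, takes a point from world to camera coordinates). Camera axes: x right, y down, z forward; pixel columns grow to the right and rows downward; lengths in m; the calibration is good to about 2 mm. A picture is of the moment at which its call begins. calibration takes no time and is no camera call.
- env.hand_in(): hands the job in, once; it reports no verdict.
The state is a dict: "time": time; "joint_positions": joint angles; "qvel": joint speeds; "tau": joint torques, N m; "tool_pos": TCP position; "orientation": TCP orientation; "contact_force": force on the tool from outside, world axes, zero at the start; "moment": the same for the moment, N m; "grip_width": finger opening in m.
Only numpy, scipy, OpenCV 4.12 (cv2) and the standard library are available. Lean on these libraries where they do the work, as an engineer would, in place of code of your own. Each camera call takes 0.05 s, during which the arm holds its last target.

## Working session

There is one attempt and no reset: what is moved stays moved. The work goes in short steps, Python scripts to look and compute and a tool call to move; the robot and the scene stay as the last step left them, time stands still between calls to the robot, and variables do not carry over. Pictures are saved under pics/ and viewed, and the job is handed in when it is done.

Besides the shell and the picture viewer there is one more tool, called after "Emit:" as name(argument=value, ...) on one line, values as JSON. drive_tool: Moves the arm, as the interface text tells. Its arguments: {"type":"object","properties":{"targets":{"type":"string"}},"required":["targets"]}

```bash
ls; mkdir -p pics
python3 - <<'E'
from workcell import env
import cv2,numpy as np
print(env.observe()); print(env.hold_point_z)
for n in("side","top"):
    p,d=env.snapshot(n); cv2.imwrite(f"pics/{n}0.png",p); np.save(f"pics/{n}0.npy",d); c=env.calibration(n); print(n,c)
E
```

```text
pics
{'time': 0.0, 'joint_positions': array([-1.53109792e+00,  1.59068014e-01,  1.59821420e+00, -9.34882815e-06,
        1.38620189e+00, -2.10103093e-01]), 'qvel': array([ 6.05624072e-04, -1.66486392e-03, -4.24393951e-05, -1.41620897e-03,
        5.79912662e-04,  4.86465756e-04]), 'tau': array([ 1.74114898e-04, -3.85569012e+01, -3.22109056e+01,  7.02379947e-02,
        3.80420499e-02, -1.36030267e-04]), 'tool_pos': array([ 0.14209432, -0.55647903,  0.19131734]), 'orientation': array([-3.11524873e+00, -3.91135670e-01, -2.38313908e-04]), 'contact_force': array([-0.13938768,  0.46636497, -0.08133692]), 'moment': array([-0.00793865, -0.02129321,  0.04209954]), 'grip_width': 0.09226146711410435}
0.0187
side {'intrinsics': array([[433.09962831,   0.        , 316.25131732],
       [  0.        , 433.09962831, 241.79955647],
       [  0.        ,   0.        ,   1.        ]]), 'world_to_cam': array([[-0.91761246, -0.39707887, -0.01776896,  0.469138  ],
       [-0.272817  ,  0.66170615, -0.69836656,  0.22494175],
       [ 0.28906444, -0.63598219, -0.71551968,  1.00981204],
       [ 0.        ,  0.        ,  0.        ,  1.        ]])}
top {'intrinsics': array([[468.21227372,   0.        , 324.80072321],
       [  0.        , 468.21227372, 241.79391736],
       [  0.        ,   0.        ,   1.        ]]), 'world_to_cam': array([[-0.02608735, -0.99942246, -0.02177622,  0.05453639],
       [-0.98743659,  0.02915834, -0.15530216,  0.52720115],
       [ 0.15584743,  0.01745121, -0.98762697,  1.13713538],
       [ 0.        ,  0.        ,  0.        ,  1.        ]])}
```

View pics/side0.png

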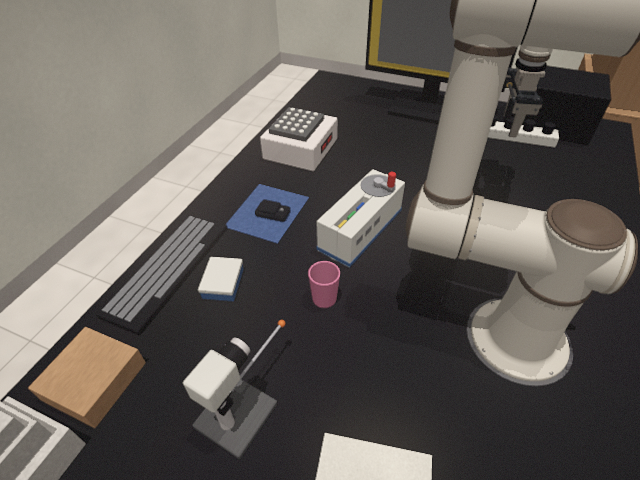

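View pics/top0.png

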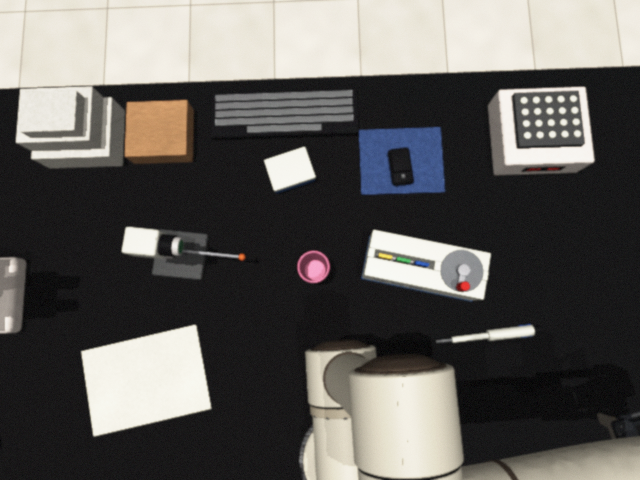

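The top view shows the well at about (425,265), with the knob at (464,286) and holders yellow (385,256), green (404,260) and blue (421,264). The camera is at (140,242), the orange ball at (242,257), and the cup (314,267) lies between. Next I measure them.

```bash
cat > h.py <<'E'
import numpy as np,cv2
from workcell import env
def cloud(n,d):
    c=env.calibration(n);K=c["intrinsics"];T=np.linalg.inv(c["world_to_cam"])
    v,u=np.mgrid[:480,:640]
    P=np.stack([(u-K[0,2])*d/K[0,0],(v-K[1,2])*d/K[1,1],d],-1)
    return P@T[:3,:3].T+T[:3,3]
def atz(n,u,v,z):
    c=env.calibration(n);K=c["intrinsics"];T=np.linalg.inv(c["world_to_cam"])
    r=T[:3,:3]@np.array([(u-K[0,2])/K[0,0],(v-K[1,2])/K[1,1],1]);o=T[:3,3]
    return o+r*(z-o[2])/r[2]
def proj(n,p):
    c=env.calibration(n);q=c["world_to_cam"]@np.append(p,1);q=c["intrinsics"]@q[:3];return q[:2]/q[2]
E
python3 - <<'E'
from h import *
for n in("top","side"):
    p=cv2.imread(f"pics/{n}0.png");d=np.load(f"pics/{n}0.npy");P=cloud(n,d);hsv=cv2.cvtColor(p,cv2.COLOR_BGR2HSV)
    H,S,V=[hsv[...,i].astype(int) for i in range(3)];z=P[...,2];x=P[...,0];y=P[...,1]
    def rep(name,m):
        lab=cv2.connectedComponentsWithStats(m.astype(np.uint8))
        for i in range(1,lab[0]):
            if lab[2][i,4]>8:
                mm=lab[1]==i; print(n,name,lab[2][i,4],"px",lab[3][i].round(1),"xyz",np.median(P[mm],0).round(4),"zmax",z[mm].max().round(4))
    roi=(x>0.1)&(x<0.75)&(y>-.5)&(y<.55)&(d>0)
    rep("red",roi&((H<6)|(H>174))&(S>180)&(V>90)&(z>.12))
    rep("orange",(d>0)&(H>=5)&(H<18)&(S>150)&(z>.06)&(z<.15))
    for nm,a,b in(("yel",20,35),("grn",45,80),("blu",100,125)):
        rep(nm,roi&(H>a)&(H<b)&(S>110)&(V>70)&(z>.05))
    rep("pink",roi&(H>160)&(H<176)&(S>60)&(V>120))
    # well top
    m=roi&(abs(z-.115)<.006)&(S<60)&(V>110)&(y<.0)
    lab=cv2.connectedComponentsWithStats(m.astype(np.uint8));i=1+np.argmax(lab[2][1:,4]);mm=lab[1]==i
    r=cv2.minAreaRect(P[mm][:,:2].astype(np.float32)*1000);print(n,"well",r,lab[2][i,4],np.median(z[mm]))
    m=(abs(z-.219)<.008)&(V>120)&(S<60)&(y>.15)&(y<.7)&(x>.2)&(x<.8)
    lab=cv2.connectedComponentsWithStats(m.astype(np.uint8));i=1+np.argmax(lab[2][1:,4]);mm=lab[1]==i
    r=cv2.minAreaRect(P[mm][:,:2].astype(np.float32)*1000);print(n,"cam",r,lab[2][i,4],np.median(P[mm],0))
E
```

```text
top red 72 px [462.8 286.1] xyz [ 0.4007 -0.2619  0.1736] zmax 0.1797
top orange 32 px [241.4 256.4] xyz [0.4883 0.2371 0.1104] zmax 0.1162
top yel 65 px [384.6 255.9] xyz [ 0.4805 -0.1023  0.104 ] zmax 0.1091
top grn 50 px [403.  259.7] xyz [ 0.4703 -0.1446  0.1046] zmax 0.1102
top blu 57 px [421.4 263.4] xyz [ 0.461  -0.1879  0.104 ] zmax 0.11
top pink 658 px [314.1 267.8] xyz [0.4642 0.0681 0.007 ] zmax 0.1048
top well ((459.115478515625, -198.48756408691406), (280.6227111816406, 110.38809204101562), 76.84489440917969) 4741 0.11500177427622416
top cam ((515.266845703125, 436.1556701660156), (76.25562286376953, 57.82933044433594), 82.92088317871094) 903 [0.51460758 0.43473449 0.21874643]
side orange 40 px [281.4 322.8] xyz [0.486  0.2382 0.1118] zmax 0.1158
side yel 25 px [341.6 223.5] xyz [ 0.4801 -0.1031  0.1065] zmax 0.1101
side grn 18 px [350.6 214.6] xyz [ 0.471  -0.1426  0.1072] zmax 0.1095
side blu 19 px [359.7 205.4] xyz [ 0.4604 -0.1877  0.1068] zmax 0.1092
side pink 1046 px [322.9 281.3] xyz [0.4633 0.0627 0.0707] zmax 0.1059
side well ((457.3245544433594, -200.2548370361328), (282.6896057128906, 111.96279907226562), 76.33345031738281) 2309 0.11683349243285202
side cam ((513.6203002929688, 434.5999450683594), (74.29286193847656, 58.83881759643555), 82.84085083007812) 1492 [0.5112079  0.43782815 0.22020731]
```

Run:
```python
from h import *
d=np.load("pics/top0.npy");P=cloud("top",d)
print("ball top",atz("top",241.4,256.4,.105),"side",atz("side",281.4,322.8,.105))
print("knob",atz("top",462.8,286.1,.160))
o=np.array([.471,-.1452]);w=np.radians(-13.2);X=np.array([np.cos(w),np.sin(w)]);Y=np.array([-X[1],X[0]])
ax=o-.135*Y;print("axis",ax)
q=P[...,:2]-ax;r=np.hypot(q[...,0],q[...,1])
for a,b in((0,.008),(.008,.015),(.015,.022),(.022,.03),(.045,.052),(.055,.07)):
    m=(r<b)&(r>=a)&(d>0);print(a,b,np.percentile(P[m][:,2],[5,50,95]).round(4))
m=(r<.02)&(P[...,2]>.128);print("hub centre",P[m].mean(0),m.sum())
q=P[...,:2]-o;lx=q@X;ly=q@Y  # slot edges
# lens: find dark barrel heights
m=(P[...,2]>.2)&(P[...,1]>.2)&(P[...,1]<.55)&(P[...,0]>.4)&(P[...,0]<.6)
print(cv2.minAreaRect(P[m][:,:2].astype(np.float32)*1000),m.sum())
s=env.observe();from scipy.spatial.transform import Rotation as R
M=R.from_rotvec(s["orientation"]).as_matrix();print(M.round(3))
# turn to tool y along X
G=np.column_stack([np.append(Y,0),np.append(X,0),[0,0,-1]])
print("turn",R.from_matrix(M.T@G).as_rotvec())
for z in(.24,.142):print("shift",M.T@(np.array([.4010,-.2675,z])-s["tool_pos"]))
```

```text
ball top [0.48923482 0.23802725 0.105     ] side [0.4890415 0.234488  0.105    ]
knob [ 0.40152807 -0.26523633  0.16      ]
axis [ 0.44017263 -0.27663315]
0 0.008 [0.1311 0.1345 0.1371]
0.008 0.015 [0.1154 0.1335 0.1366]
0.015 0.022 [0.1135 0.117  0.134 ]
0.022 0.03 [0.1134 0.117  0.1297]
0.045 0.052 [0.1124 0.1161 0.1608]
0.055 0.07 [-0.0012  0.1128  0.1173]
hub centre [ 0.43865675 -0.27499901  0.13384867] 139
((512.5359497070312, 414.42279052734375), (119.94244384765625, 57.9443359375), 82.6541748046875) 1329
[[ 0.969  0.247 -0.   ]
 [ 0.247 -0.969  0.002]
 [ 0.    -0.002 -1.   ]]
turn [-0.00124647 -0.00119685 -1.09067429]
shift [ 0.32232732 -0.21618289 -0.04809018]
shift [ 0.32229221 -0.21602569  0.04990968]
```

Run:
```python
import cv2
p=cv2.imread("pics/top0.png");cv2.imwrite("pics/c1.png",cv2.resize(p[220:310,350:500],None,fx=5,fy=5,interpolation=2))
cv2.imwrite("pics/c2.png",cv2.resize(p[210:290,110:260],None,fx=5,fy=5,interpolation=2))
```

```text
(no output)
```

View pics/c1.png

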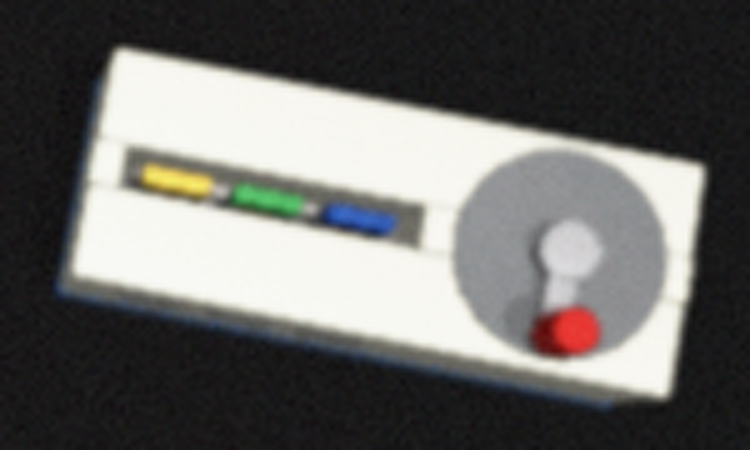

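View pics/c2.png

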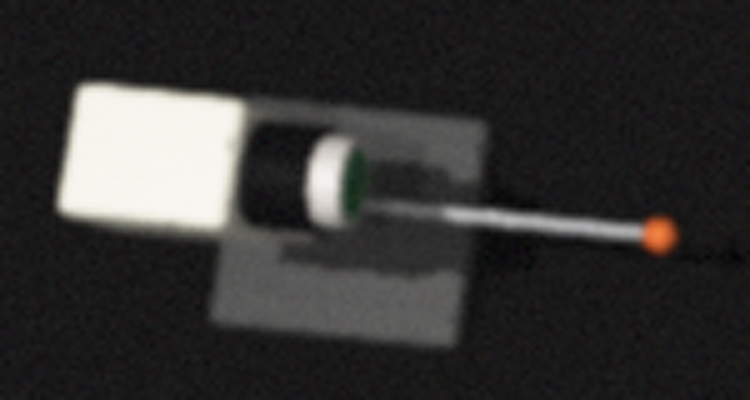

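The axis is at (0.4395,-0.276) and the knob at about (0.4014,-0.2645). Hub height is 0.135, so fingertips at 0.141 clear it. I'll move above the knob first.

Emit:
drive_tool(targets="0 0 0 0 0 -0.05 -1; 0 0 -0.18 0.05 -0.034 -0.05 -1; 0 0 -0.36 0.10 -0.068 -0.05 -1; 0 0 -0.54 0.15 -0.102 -0.05 -1; 0 0 -0.72 0.20 -0.136 -0.05 -1; 0 0 -0.9 0.25 -0.17 -0.05 -1; 0 0 -1.09 0.29 -0.2 -0.05 -1; 0 0 -1.091 0.3234 -0.2189 -0.05 -1")

```text
time: 1.1
tool_pos: [0.4022, -0.263, 0.242]
orientation: [-2.458, -1.955, -0.0]
contact_force: [0.4, -0.7, -0.4]
grip_width: 0.092
```

Run:
```python
from h import *
s=env.observe();from scipy.spatial.transform import Rotation as R
M=R.from_rotvec(s["orientation"]).as_matrix();print(s["time"],s["tool_pos"],s["joint_positions"].round(3),M.round(4).tolist())
for n in("top","side"):
    p,d=env.snapshot(n);cv2.imwrite(f"pics/{n}1.png",p)
w=np.radians(-13.2);X=np.array([np.cos(w),np.sin(w),0]);Y=np.array([-X[1],X[0],0])
G=np.column_stack([Y,X,[0,0,-1]])
print("turn",R.from_matrix(M.T@G).as_rotvec(),"shift",M.T@(np.array([.4014,-.2645,.242])-s["tool_pos"]))
```

```text
1.1 [ 0.40221106 -0.26304395  0.24199988] [-0.831 -0.122  1.784  0.     1.481 -0.604] [[0.2252, 0.9743, -0.0003], [0.9743, -0.2251, 0.0004], [0.0003, -0.0004, -1.0]]
turn [-0.00036696 -0.0003354   0.00328649] shift [-1.60127610e-03 -4.62403970e-04 -4.92342363e-07]
```

View pics/side1.png

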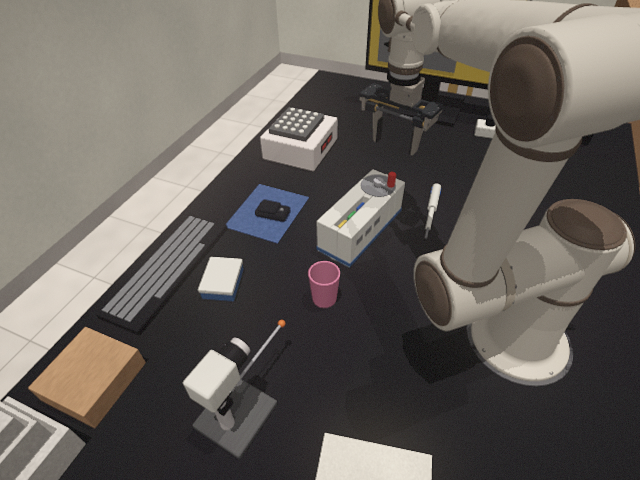

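The fingers are aligned above the knob, seen at (391,181). I'll descend 100 mm and close.

Emit:
drive_tool(targets="0 0 0.003 -0.0015 -0.0005 0.03 -1; 0 0 0.003 -0.0015 -0.0005 0.06 -1; 0 0 0.003 -0.0015 -0.0005 0.085 -1; 0 0 0.003 -0.0015 -0.0005 0.1 -1; 0 0 0.003 -0.0015 -0.0005 0.1 1; 0 0 0.003 -0.0015 -0.0005 0.1 1; 0 0 0.003 -0.0015 -0.0005 0.1 1; 0 0 0.003 -0.0015 -0.0005 0.1 1")

```text
time: 2.2
tool_pos: [0.4009, -0.2668, 0.143]
orientation: [2.463, 1.947, 0.0]
contact_force: [0.1, 0.8, -0.0]
grip_width: 0.0539
```

Run:
```python
from h import *
s=env.observe();print(s["tool_pos"],s["contact_force"],s["moment"],s["grip_width"])
for n in("top","side"):
    p,d=env.snapshot(n);cv2.imwrite(f"pics/{n}2.png",p)
# full crank circle rows: tool x=well y, tool y = well x. knob at angle a: -x*cos a + y*sin a
for a0 in (0.08,0.08+np.pi):
  print(a0)
  for k in range(1,9):
    a=a0+k*np.pi/8
    print(round(.04*(np.sin(a)-np.sin(a0)),4),round(-.04*(np.cos(a)-np.cos(a0)),4))
```

```text
[ 0.40088001 -0.26683085  0.14303477] [ 0.06077476  0.81885089 -0.01223906] [-0.03964531 -0.04993295 -0.01107216] 0.0539092868679826
0.08
0.015 0.0043
0.0273 0.0139
0.0349 0.0276
0.0367 0.0431
0.0324 0.0581
0.0227 0.0703
0.0091 0.0779
-0.0064 0.0797
3.221592653589793
-0.015 -0.0043
-0.0273 -0.0139
-0.0349 -0.0276
-0.0367 -0.0431
-0.0324 -0.0581
-0.0227 -0.0703
-0.0091 -0.0779
0.0064 -0.0797
```

View pics/side2.png

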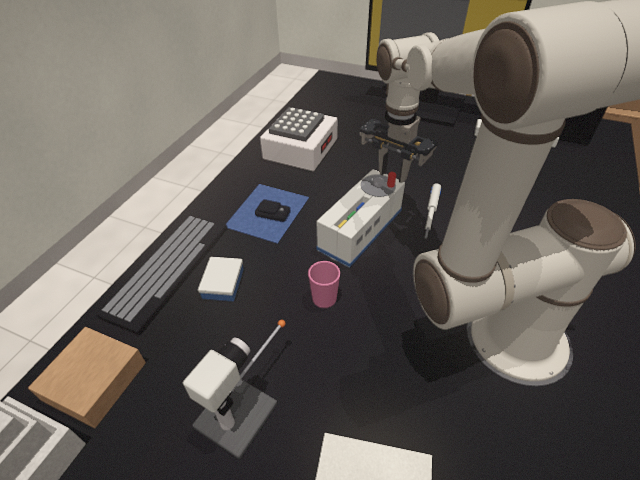

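The fingers are still closing. I'll nudge 2 mm along tool x while they finish.

Emit:
drive_tool(targets="0 0 0 0.002 0 0 1; 0 0 0 0.002 0 0 1; 0 0 0 0.002 0 0 1; 0 0 0 0.002 0 0 1")

```text
time: 2.8
tool_pos: [0.4023, -0.2648, 0.1424]
orientation: [2.463, 1.946, 0.003]
contact_force: [4.7, -1.6, -2.4]
grip_width: 0.0205
```

Run:
```python
from h import *
s=env.observe();print(s["tool_pos"],s["contact_force"],s["moment"],s["grip_width"])
p,d=env.snapshot("side");cv2.imwrite("pics/s3.png",cv2.resize(p[90:260,290:470],None,fx=3.3,fy=3.3,interpolation=2))
```

```text
[ 0.40233686 -0.26479767  0.14240998] [ 4.66125034 -1.58812534 -2.36428831] [-0.27745384 -0.95530227  0.02935985] 0.02052382193192651
```

View pics/s3.png

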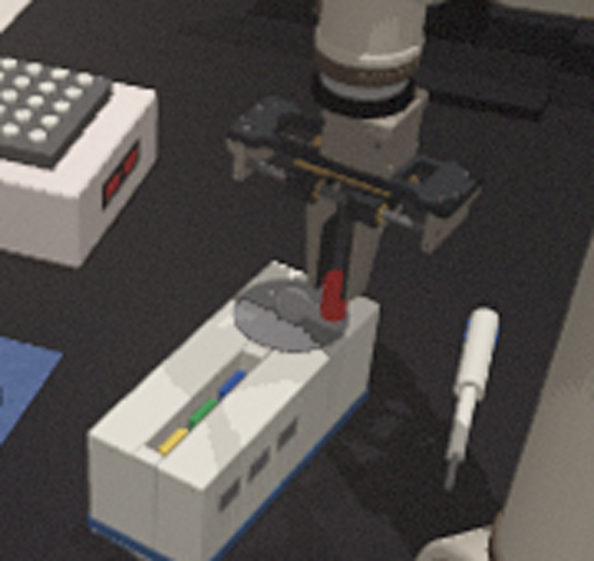

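The knob is gripped (20.5 mm opening, ~5 N side load). First half turn.

Emit:
drive_tool(targets="0 0 0 0.015 0.0043 0 1; 0 0 0 0.0273 0.0139 0 1; 0 0 0 0.0349 0.0276 0 1; 0 0 0 0.0367 0.0431 0 1")

```text
time: 3.35
tool_pos: [0.4522, -0.237, 0.1424]
orientation: [-2.461, -1.948, -0.001]
contact_force: [-4.1, -1.4, 3.6]
grip_width: 0.0204
```

Run:
```python
from h import *
s=env.observe();print(s["tool_pos"],s["contact_force"],s["moment"],s["grip_width"])
w=np.radians(-13.2);X=np.array([np.cos(w),np.sin(w)]);Y=np.array([-X[1],X[0]])
q=s["tool_pos"][:2]-[.4395,-.276];print("local",q@X,q@Y,np.hypot(*q),"a",np.arctan2(q@Y,-q@X), "F",s["contact_force"][:2]@X,s["contact_force"][:2]@Y)
p,d=env.snapshot("side");cv2.imwrite("pics/s4.png",cv2.resize(p[90:260,290:470],None,fx=3.3,fy=3.3,interpolation=2))
```

```text
[ 0.4522278  -0.2369807   0.14236523] [-4.09847976 -1.39852863  3.6222588 ] [-0.14584193  0.73624045  0.02774949] 0.020399126582826367
local 0.0034814297390937912 0.04089477217479801 0.04104269416421003 a 1.655722970211007 F -3.67083819895605 -2.297469388673866
```

View pics/s4.png

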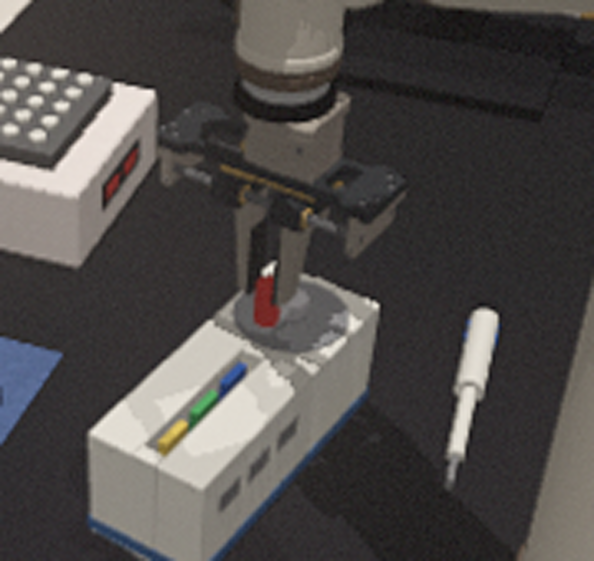

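The crank follows (about 1.66 rad, forces a few N). Next I compute the following rows.

Run:
```python
from h import *
for a0,st,n in((1.651,np.pi/8,8),(1.651+3*np.pi,.37,4)):
  print(a0)
  for k in range(1,n+1):
    a=a0+k*st
    print(round(.04*(np.sin(a)-np.sin(a0)),4),round(-.04*(np.cos(a)-np.cos(a0)),4))
```

```text
1.651
-0.0043 0.015
-0.0139 0.0273
-0.0276 0.0349
-0.0431 0.0367
-0.0581 0.0324
-0.0703 0.0227
-0.0779 0.0091
-0.0797 -0.0064
11.07577796076938
0.0039 -0.0142
0.0126 -0.026
0.025 -0.0339
0.0394 -0.0368
```

Emit:
drive_tool(targets="0 0 0 -0.0043 0.015 0 1; 0 0 0 -0.0139 0.0273 0 1; 0 0 0 -0.0276 0.0349 0 1; 0 0 0 -0.0431 0.0367 0 1; 0 0 0 -0.0581 0.0324 0 1; 0 0 0 -0.0703 0.0227 0 1; 0 0 0 -0.0779 0.0091 0 1; 0 0 0 -0.0797 -0.0064 0 1")

```text
time: 4.4
tool_pos: [0.4261, -0.3136, 0.1422]
orientation: [-2.464, -1.946, -0.005]
contact_force: [7.1, 8.8, 3.5]
grip_width: 0.0201
```

Emit:
drive_tool(targets="0 0 0 0.0043 -0.015 0 1; 0 0 0 0.0139 -0.0273 0 1; 0 0 0 0.0276 -0.0349 0 1; 0 0 0 0.0431 -0.0367 0 1; 0 0 0 0.0581 -0.0324 0 1; 0 0 0 0.0703 -0.0227 0 1; 0 0 0 0.0779 -0.0091 0 1; 0 0 0 0.0797 0.0064 0 1")

```text
time: 5.4
tool_pos: [0.4511, -0.2369, 0.1423]
orientation: [-2.461, -1.946, -0.001]
contact_force: [-2.4, 3.3, 6.3]
grip_width: 0.0203
```

```bash
cat > st.py <<'E'
from h import *
s=env.observe();print(s["tool_pos"],s["contact_force"],s["moment"],s["grip_width"])
w=np.radians(-13.2);X=np.array([np.cos(w),np.sin(w)]);Y=np.array([-X[1],X[0]])
q=s["tool_pos"][:2]-[.4395,-.276];print("local",q@X,q@Y,np.hypot(*q),"a",np.arctan2(q@Y,-q@X), "F",s["contact_force"][:2]@X,s["contact_force"][:2]@Y)
p,d=env.snapshot("side");cv2.imwrite("pics/s5.png",cv2.resize(p[90:260,290:470],None,fx=3.3,fy=3.3,interpolation=2))
E
python3 st.py
```

```text
[ 0.45105179 -0.23688032  0.14231143] [-2.4464787   3.28953981  6.29992383] [0.48541481 0.54801592 0.02805276] 0.02032510427192742
local 0.002313566511828972 0.04072395576219561 0.04078962077448038 a 1.6275462735515631 F -3.133009325869026 2.643971021224569
```

View pics/s5.png

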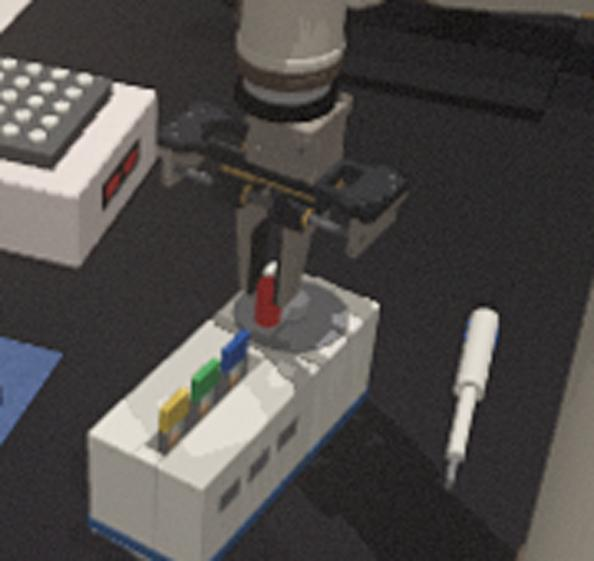

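The holders have risen about halfway after one turn and a quarter. Another half turn, then the rest.

Emit:
drive_tool(targets="0 0 0 -0.0043 0.015 0 1; 0 0 0 -0.0139 0.0273 0 1; 0 0 0 -0.0276 0.0349 0 1; 0 0 0 -0.0431 0.0367 0 1; 0 0 0 -0.0581 0.0324 0 1; 0 0 0 -0.0703 0.0227 0 1; 0 0 0 -0.0779 0.0091 0 1; 0 0 0 -0.0797 -0.0064 0 1")

```text
time: 6.45
tool_pos: [0.4261, -0.3136, 0.1422]
orientation: [-2.464, -1.946, -0.004]
contact_force: [6.6, 8.7, 5.1]
grip_width: 0.0202
```

Emit:
drive_tool(targets="0 0 0 0.0039 -0.0142 0 1; 0 0 0 0.0126 -0.026 0 1; 0 0 0 0.025 -0.0339 0 1; 0 0 0 0.0394 -0.0368 0 1; 0 0 0 0.0394 -0.0368 0 1; 0 0 0 0.0394 -0.0368 0 1")

```text
time: 7.2
tool_pos: [0.4013, -0.2685, 0.1424]
orientation: [2.461, 1.945, 0.004]
contact_force: [9.2, -1.2, -2.6]
grip_width: 0.0208
```

```bash
python3 st.py
```

```text
[ 0.40130378 -0.26848675  0.1423675 ] [ 9.20656303 -1.23373365 -2.63494292] [-2.36233584e-01 -1.81091694e+00  7.72154494e-05] 0.020756483958106257
local -0.03890269086829382 -0.001407402455145219 0.03892814070135871 a -0.036161738352344645 F 9.245039687372415 0.9011896219014542
```

View pics/s5.png

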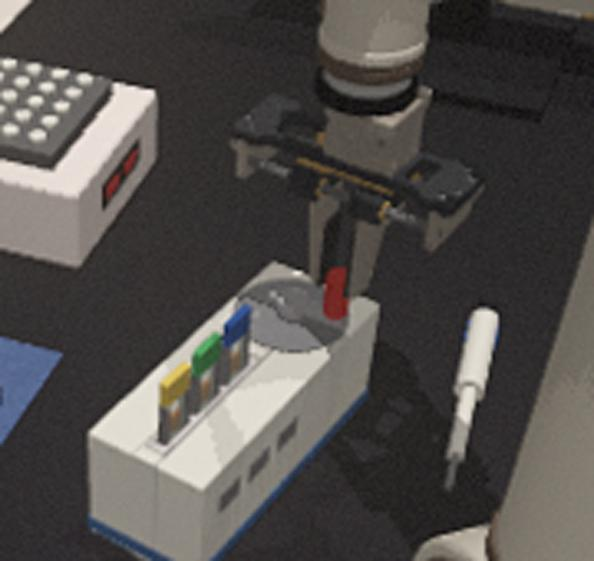

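The angle estimate is 12.53 rad. I'll push a further 6 mm along the tangent to seat it against the stop.

Emit:
drive_tool(targets="0 0 0 0.003 0.001 0 1; 0 0 0 0.006 0.001 0 1; 0 0 0 0.006 0.001 0 1; 0 0 0 0.006 0.001 0 1")

```text
time: 7.75
tool_pos: [0.4021, -0.2658, 0.1424]
orientation: [2.46, 1.943, -0.005]
contact_force: [3.7, -11.0, -4.9]
grip_width: 0.0199
```

```bash
python3 st.py
```

```text
[ 0.40205724 -0.26581674  0.14242384] [  3.71397429 -10.95234547  -4.90271204] [-1.83468421 -0.76600487  0.00279584] 0.019929860455043566
local -0.03877883637875847 0.0013641210893105605 0.03880282176900055 a 0.03516244868404104 F 6.1168246359520015 -9.814883223121196
```

The reaction is 10 N against the stop, so the crank is seated. I'll relieve the push, open and rise.

Emit:
drive_tool(targets="0 0 0 -0.003 0.001 0 1; 0 0 0 -0.003 0.001 0 -1; 0 0 0 -0.003 0.001 0 -1; 0 0 0 -0.003 0.001 0 -1; 0 0 0 -0.003 0.001 0 -1; 0 0 0 -0.003 0.001 -0.03 -1; 0 0 0 -0.003 0.001 -0.07 -1; 0 0 0 -0.003 0.001 -0.11 -1")

```text
time: 8.8
tool_pos: [0.4025, -0.2652, 0.2533]
orientation: [-2.464, -1.948, 0.0]
contact_force: [0.4, 0.1, 0.1]
grip_width: 0.0883
```

Run:
```python
from h import *
from scipy.spatial.transform import Rotation as R
s=env.observe();print(s["time"],s["tool_pos"],s["contact_force"],s["grip_width"])
M=R.from_rotvec(s["orientation"]).as_matrix();print(M.round(4).tolist())
for n in("top","side"):
    p,d=env.snapshot(n);cv2.imwrite(f"pics/{n}6.png",p);P=cloud(n,d);hsv=cv2.cvtColor(p,cv2.COLOR_BGR2HSV)
    H,S,V=[hsv[...,i].astype(int) for i in range(3)]
    x,y,z=P[...,0],P[...,1],P[...,2]
    for nm,a,b in(("yel",20,35),("grn",45,85),("blu",100,125)):
        m=(d>0)&(H>a)&(H<b)&(S>100)&(V>50)&(z>.13)&(x>.38)&(x<.55)&(y<-.05)&(y>-.25)
        t=m&(z>z[m].max()-.012)
        v,u=np.where(t);print(n,nm,m.sum(),t.sum(),"top",P[t].mean(0).round(4),"zmax",z[m].max(),"px",u.mean(),v.mean(),atz(n,u.mean(),v.mean(),.175).round(4))
    m=((H<6)|(H>174))&(S>170)&(z>.125)&(x>.3)&(x<.5)&(y<-.2)&(y>-.35)
    if m.any():print(n,"knob",P[m].mean(0),m.sum())
cv2.imwrite("pics/s6.png",cv2.resize(p[90:260,290:470],None,fx=3.3,fy=3.3,interpolation=2))
p=cv2.imread("pics/top6.png");cv2.imwrite("pics/t6.png",cv2.resize(p[200:330,340:520],None,fx=4,fy=4,interpolation=2))
```

```text
8.8 [ 0.40248537 -0.26522722  0.25328504] [0.38422242 0.13905399 0.13442106] 0.08829264268298861
[[0.2307, 0.973, -0.0005], [0.973, -0.2307, 0.0004], [0.0003, -0.0006, -1.0]]
top yel 60 46 top [ 0.4804 -0.102   0.1735] zmax 0.17738451965446278 px 387.95652173913044 252.1304347826087 [ 0.4802 -0.1018  0.175 ]
top grn 52 39 top [ 0.4704 -0.144   0.1734] zmax 0.17870161001280715 px 407.1794871794872 256.05128205128204 [ 0.4702 -0.1437  0.175 ]
top blu 58 44 top [ 0.4605 -0.1868  0.1734] zmax 0.17775221128312535 px 426.8636363636364 259.9318181818182 [ 0.4604 -0.1865  0.175 ]
top knob [ 0.40244063 -0.26159129  0.1694214 ] 48
side yel 78 2 top [ 0.4642 -0.2415  0.5928] zmax 0.5969830274926565 px 380.0 6.0 [ 0.8383 -1.5457  0.175 ]
side grn 52 34 top [ 0.4693 -0.1428  0.1737] zmax 0.17838235970232907 px 352.1470588235294 195.5 [ 0.4688 -0.1413  0.175 ]
side blu 58 37 top [ 0.459  -0.187   0.1734] zmax 0.17913271400289366 px 361.5945945945946 186.54054054054055 [ 0.4585 -0.185   0.175 ]
side knob [ 0.39942644 -0.26327331  0.1628236 ] 89
```

View pics/s6.png

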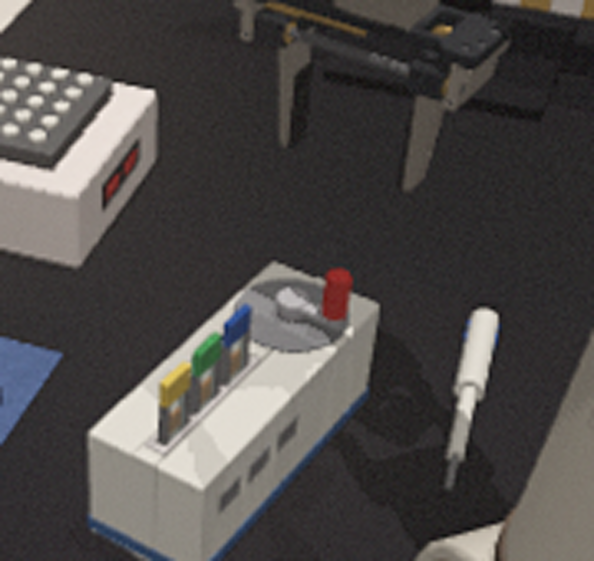

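View pics/t6.png

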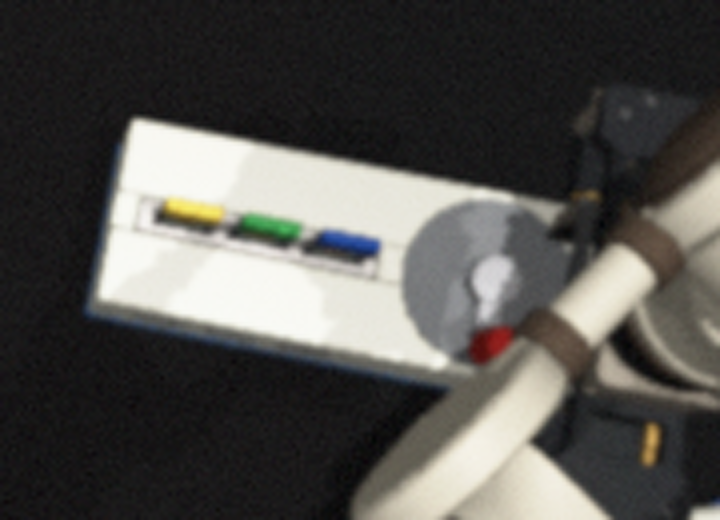

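All tops are at z≈0.175, so the lift is fully up and the knob is at its stop. Green's top is at (0.470,-0.144). Moving over it, then descending.

Emit:
drive_tool(targets="0 0 0 0.05 0.014 0 -1; 0 0 0 0.10 0.028 0 -1; 0 0 0 0.133 0.038 0 -1; 0 0 0 0.133 0.038 0 -1")

```text
time: 9.4
tool_pos: [0.4706, -0.143, 0.2513]
orientation: [-2.46, -1.952, 0.001]
contact_force: [0.9, 0.6, 0.5]
grip_width: 0.092
```

Run:
```python
from h import *
from scipy.spatial.transform import Rotation as R
s=env.observe();M=R.from_rotvec(s["orientation"]).as_matrix();print(s["tool_pos"],"shift",M.T@(np.array([.470,-.1442,.138])-s["tool_pos"]))
p,d=env.snapshot("side");cv2.imwrite("pics/s7.png",cv2.resize(p[60:260,270:470],None,fx=3,fy=3,interpolation=2))
```

```text
[ 0.47058758 -0.14301981  0.25133194] shift [-0.00134249 -0.0001329   0.11333158]
```

View pics/s7.png

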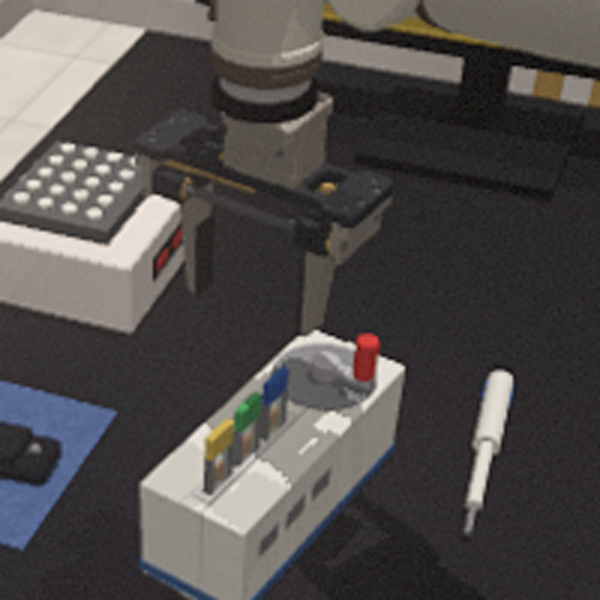

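The fingers straddle the holder row above green. Descending 113 mm and closing.

Emit:
drive_tool(targets="0 0 0 -0.001 0 0.03 -1; 0 0 0 -0.001 0 0.06 -1; 0 0 0 -0.001 0 0.09 -1; 0 0 0 -0.001 0 0.113 -1; 0 0 0 -0.001 0 0.113 1; 0 0 0 -0.001 0 0.113 1; 0 0 0 -0.001 0 0.113 1; 0 0 0 -0.001 0 0.113 1")

```text
time: 10.45
tool_pos: [0.4707, -0.1463, 0.1402]
orientation: [2.463, 1.947, 0.001]
contact_force: [0.9, -0.3, -0.7]
grip_width: 0.0538
```

Emit:
drive_tool(targets="0 0 0 0 0 0 1; 0 0 0 0 0 0 1; 0 0 0 0 0 0 1; 0 0 0 0 0 0 1; 0 0 0 0 0 0 1")

```text
time: 11.08
tool_pos: [0.4702, -0.1458, 0.1393]
orientation: [-2.465, -1.948, -0.0]
contact_force: [-1.0, -0.7, -0.8]
grip_width: 0.0077
```

Run:
```python
from h import *
s=env.observe();print(s["tool_pos"],s["orientation"],s["contact_force"],s["grip_width"])
p,d=env.snapshot("side");cv2.imwrite("pics/s8.png",cv2.resize(p[60:260,270:470],None,fx=3,fy=3,interpolation=2))
```

```text
[ 0.47015426 -0.14584181  0.13925548] [-2.46456095e+00 -1.94814003e+00 -4.36096772e-06] [-0.97694055 -0.70432719 -0.82555397] 0.007687093665818143
```

View pics/s8.png

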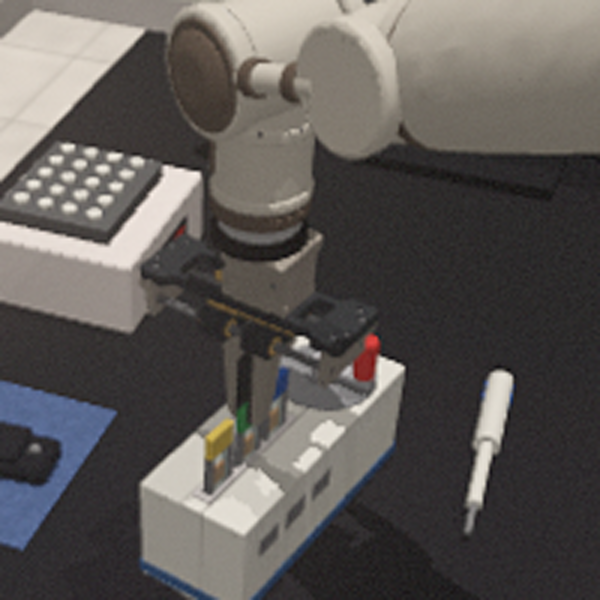

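Green is gripped at 7.7 mm opening, its plate thickness. Lifting straight up 110 mm.

Emit:
drive_tool(targets="0 0 0 0 0 -0.015 1; 0 0 0 0 0 -0.035 1; 0 0 0 0 0 -0.055 1; 0 0 0 0 0 -0.075 1; 0 0 0 0 0 -0.095 1; 0 0 0 0 0 -0.11 1; 0 0 0 0 0 -0.11 1; 0 0 0 0 0 -0.11 1")

```text
time: 12.12
tool_pos: [0.4698, -0.1456, 0.2486]
orientation: [-2.464, -1.947, 0.001]
contact_force: [0.2, 0.5, -0.7]
grip_width: 0.0074
```

Run:
```python
from h import *
from scipy.spatial.transform import Rotation as R
s=env.observe();print(s["time"],s["tool_pos"],s["contact_force"],s["grip_width"])
M=R.from_rotvec(s["orientation"]).as_matrix()
p,d=env.snapshot("side");cv2.imwrite("pics/s9.png",cv2.resize(p[40:260,260:480],None,fx=2.7,fy=2.7,interpolation=2))
p,d=env.snapshot("top");cv2.imwrite("pics/t9.png",p)
f=np.array([.489,.2365,.199]);yw=np.radians(82.6)
yv=np.array([np.cos(yw),np.sin(yw),0]);G=np.column_stack([np.cross(yv,[0,0,-1]),yv,[0,0,-1]])
print(np.linalg.det(G),"turn",R.from_matrix(M.T@G).as_rotvec(),"shift",M.T@(f-s["tool_pos"]))
```

```text
12.125 [ 0.46979942 -0.14562373  0.24863824] [ 0.16004065  0.47172883 -0.70645393] 0.007439014643695038
1.0 turn [-5.96144770e-04 -1.29448553e-03 -1.67461412e+00] shift [ 0.37621459 -0.06947923  0.0498636 ]
```

View pics/s9.png

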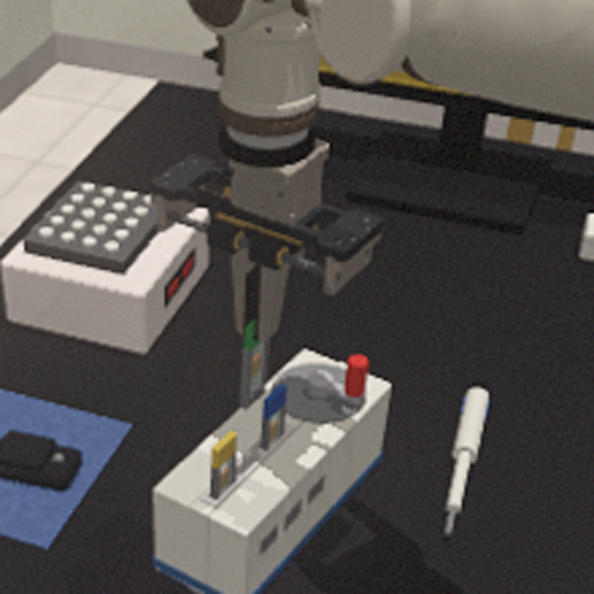

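Green is out and upright with the other two still seated. Moving toward the focus at height while turning.

Emit:
drive_tool(targets="0 0 -0.1 0.02 -0.003 0 1; 0 0 -0.24 0.05 -0.01 0 1; 0 0 -0.4 0.09 -0.017 0 1; 0 0 -0.56 0.13 -0.024 0 1; 0 0 -0.72 0.17 -0.031 0 1; 0 0 -0.88 0.21 -0.038 0 1; 0 0 -1.02 0.24 -0.044 0 1; 0 0 -1.1 0.26 -0.048 0 1")

```text
time: 13.22
tool_pos: [0.4829, 0.1196, 0.2484]
orientation: [-1.076, -2.95, 0.001]
contact_force: [-0.6, -0.3, -0.4]
grip_width: 0.0075
```

```bash
cat > goal.py <<'E'
from h import *
from scipy.spatial.transform import Rotation as R
s=env.observe();print(s["time"],s["tool_pos"],s["joint_positions"].round(2),s["contact_force"],s["grip_width"])
M=R.from_rotvec(s["orientation"]).as_matrix()
p,d=env.snapshot("side");cv2.imwrite("pics/sg.png",p)
f=np.array([.489,.2365,.199]);yw=np.radians(82.6)
yv=np.array([np.cos(yw),np.sin(yw),0]);G=np.column_stack([np.cross(yv,[0,0,-1]),yv,[0,0,-1]])
print("turn",R.from_matrix(M.T@G).as_rotvec(),"shift",M.T@(f-s["tool_pos"]))
E
python3 goal.py
```

```text
13.225 [0.48288534 0.11962578 0.24843223] [-0.   -0.08  1.73  0.    1.49 -0.87] [-0.61003419 -0.27327054 -0.42262752] 0.007467713658715293
turn [-5.65193401e-04 -1.54964641e-03 -5.70216030e-01] shift [0.07049216 0.09342164 0.0494345 ]
```

View pics/sg.png

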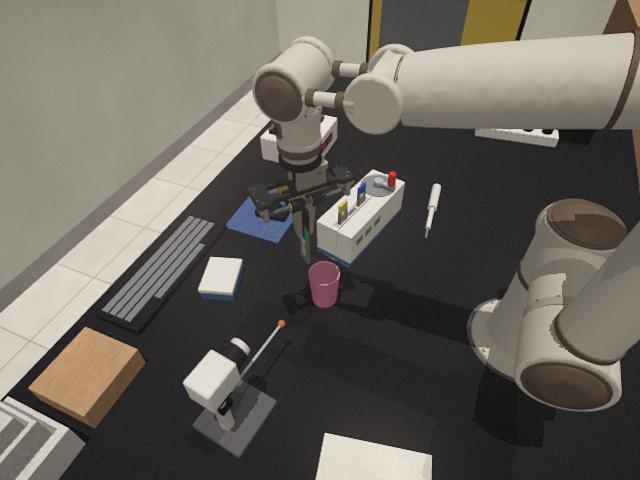

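Emit:
drive_tool(targets="0 0 -0.14 0.017 0.023 0 1; 0 0 -0.29 0.035 0.046 0 1; 0 0 -0.44 0.053 0.07 0 1; 0 0 -0.57 0.0705 0.093 0 1; 0 0 -0.57 0.0705 0.093 0.015 1; 0 0 -0.57 0.0705 0.093 0.033 1; 0 0 -0.57 0.0705 0.093 0.049 1; 0 0 -0.57 0.0705 0.093 0.049 1")

```text
time: 14.28
tool_pos: [0.4886, 0.2336, 0.1979]
orientation: [-0.212, -3.13, 0.002]
contact_force: [0.6, 0.8, 0.2]
grip_width: 0.0076
```

```bash
python3 goal.py
python3 - <<'E'
from h import *
p=cv2.imread("pics/sg.png");q,d=env.snapshot("top");cv2.imwrite("pics/tg.png",q);np.save("pics/tg.npy",d)
cv2.imwrite("pics/sgc.png",cv2.resize(p[150:460,150:400],None,fx=1.9,fy=1.9,interpolation=2))
E
```

```text
14.275 [0.48860699 0.23363931 0.19792063] [ 0.22  0.07  1.68 -0.    1.39 -1.21] [0.57677254 0.75794015 0.22230729] 0.007627951595076152
turn [-0.00163963 -0.00400609 -0.00633005] shift [ 1.31443962e-06  2.88576911e-03 -1.08414184e-03]
```

View pics/sgc.png

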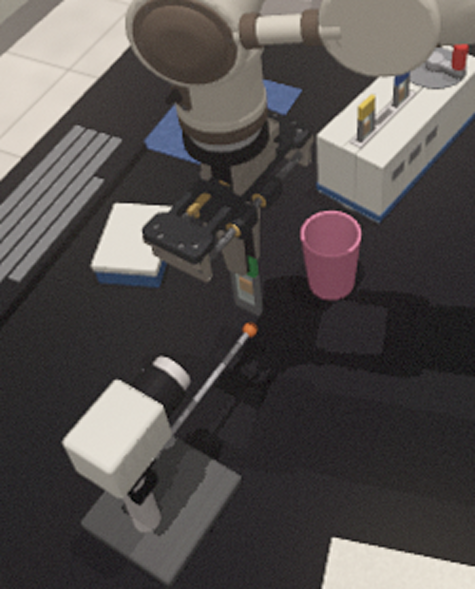

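View pics/tg.png

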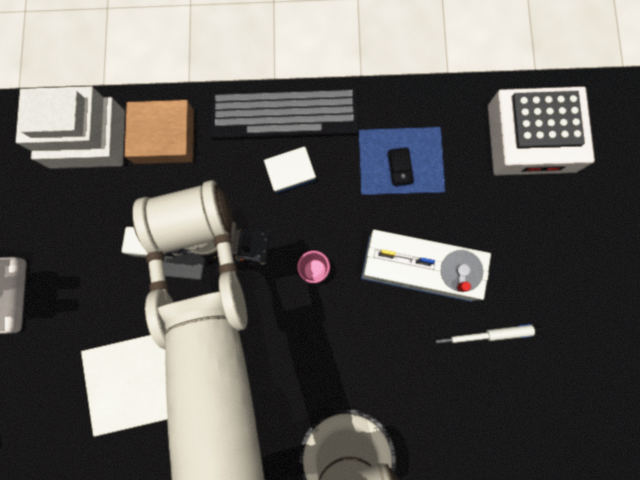

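The holder hangs directly above the orange ball, square to the lens. A small nudge and settle, then a check.

Emit:
drive_tool(targets="0 0 0 0 0.001 0 1; 0 0 0 0 0.001 0 1; 0 0 0 0 0.001 0 1; 0 0 0 0 0.001 0 1")

```text
time: 14.88
tool_pos: [0.4901, 0.2358, 0.2005]
orientation: [0.21, 3.134, 0.0]
contact_force: [-0.1, -0.0, -0.5]
grip_width: 0.0075
```

```bash
python3 goal.py
python3 - <<'E'
from h import *
p,d=env.snapshot("side");P=cloud("side",d)
hsv=cv2.cvtColor(p,cv2.COLOR_BGR2HSV)
x,y,z=[P[...,i] for i in range(3)]
m=(d>0)&(abs(x-.489)<.035)&(abs(y-.2365)<.03)&(z>.135)&(z<.175)
Q=P[m];print(m.sum(),Q.min(0),Q.max(0),Q.mean(0))
c=Q.mean(0);u,s,vt=np.linalg.svd(Q-c);n=vt[2];print("normal",n,s/np.sqrt(len(Q)))
ax=np.array([np.cos(np.radians(82.6)),np.sin(np.radians(82.6)),0]);print("ang",np.degrees(np.arccos(abs(n@ax))))
v,uu=np.where(m);print("lowest px",v.max(),uu[v==v.max()])
for b in((-.016,-.045),(.016,-.045)):
    yv=np.array([-ax[1],ax[0],0]);print(proj("side",np.array([.489,.2365,.19])+yv*b[0]+[0,0,b[1]]))
cv2.imwrite("pics/fin.png",cv2.resize(p[250:345,240:330],None,fx=6,fy=6,interpolation=2))
H=hsv[...,0];print(env.observe()["qvel"].round(4))
t,dt=env.snapshot("top");PT=cloud("top",dt);k=cv2.cvtColor(t,cv2.COLOR_BGR2HSV)
for nm,a,b in(("yel",20,35),("blu",100,125)):
    mm=(k[...,0]>a)&(k[...,0]<b)&(k[...,1]>100)&(PT[...,2]>.13)&(PT[...,2]<.2)&(PT[...,1]<-.05)&(PT[...,1]>-.25);print(nm,PT[mm].mean(0),PT[mm][:,2].max())
E
```

```text
14.875 [0.49012629 0.23577417 0.20046032] [ 0.23  0.07  1.67 -0.    1.39 -1.21] [-0.0596066  -0.03286661 -0.50176321] 0.007491800507252811
turn [ 7.98121643e-05  2.57202828e-04 -4.56426980e-03] shift [0.00121338 0.00056908 0.00146005]
126 [0.47273406 0.23350754 0.14718688] [0.50553321 0.24274428 0.17485914] [0.48803351 0.23742412 0.161903  ]
normal [-0.08663754 -0.99075303 -0.10441437] [0.01017753 0.00747625 0.0017545 ]
ang 6.455362904161946
lowest px 315 [284 285]
[273.17580139 309.46845516]
[285.96283047 315.89728565]
[ 0.0001  0.0001  0.0018 -0.0016 -0.0014  0.0001]
yel [ 0.48000679 -0.10148265  0.1680639 ] 0.1782360937043459
blu [ 0.45976875 -0.18676826  0.17028663] 0.17778576288862147
```

View pics/fin.png

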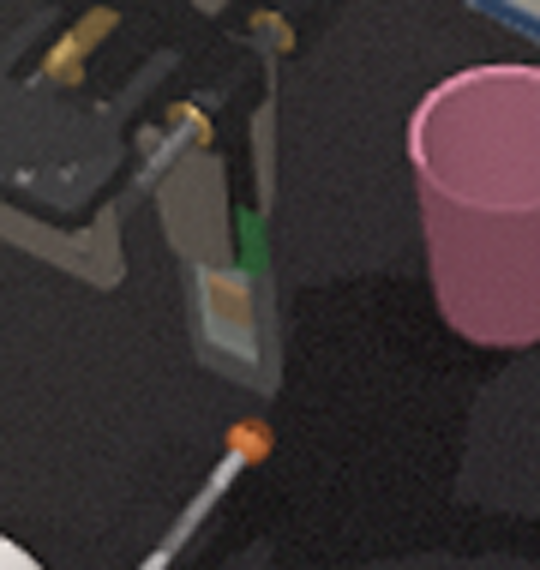

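The holder's bottom corners, at about (273,310) and (285,315), match the predicted (273,309.5) and (286,316). Handing in.

```bash
python3 -c "
from workcell import env
env.hand_in()"
```

```text
the job is handed in; nothing more can be done
```

I turned the crank two full turns to its stop, drew out the green holder, and handed in at about 15 s with it held at the focus point. `hand_in` gives no verdict, so what follows is from my own checks.

- **Crank:** it pushed back with about 10 N at the stop. After I let go, all three holder tops measured about 175 mm high, which is fully up. I did not measure the crank angle again after that.
- **Green holder position:** from the tool pose, its centre is within about 2 mm of the focus point. Its bottom corners in the side picture are within about 1 pixel of where they should be. The grip opening is 7.5 mm, matching the plate's thickness, and joint speeds are near zero.
- **Squareness:** one check disagreed slightly. A rough plane fit to the noisy depth points came out 6.5° off the lens axis, mostly tilt, while the arm pose and the corner check both say under 1°. Even 6.5° is within the 9.7° limit.
- **Rest of the scene:** the blue and yellow holders' tops are still at about 175 mm in the well. The cup, pipette, slide box and mouse look unmoved in the last full top view, though I did not measure them again.
- **Camera contact:** there is no sign of contact; outside force on the tool at the end was about 0.5 N.

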